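Draw the spacer out from under the stacked tube offcuts

ROBOT

A 6-joint arm with a two-finger parallel gripper is mounted at the origin on the work surface. World frame = base frame: x ahead of the robot, y to its left, z up, the work surface at z = 0. Lengths are in m, angles in rad, forces in N, time in s.
With the tool pointing down it reaches from about 0.275 to 0.825 m from the base axis. Payload 4.9 kg.
Tool frame: the origin (TCP) lies on the centre line of the jaws, within the pads' length; the fingertips stand manip.tip_extent ahead of it and the grasp point (between the pads) is the TCP (manip.tip_extent is the distance from the TCP to the fingertips, in m); z points along the fingers, y is the line along which they close (so a half turn about z gives the same grasp; the last joint's range is limited). The gripper opens to 85 mm and grips with 20 to 120 N. Pads are 22 mm wide; open, the fingers measure 114 mm over their backs; the gripper's body (76 mm by 85 mm) begins 54 mm behind the grasp point. The pads swing forward as they close: fully open they stand 13 mm farther back than shut.
Start: joints at [0.973, 0.326, -0.193, 1.052, 0, 1.437], TCP at [0.246, 0.492, 0.25] pointing down, gripper open.
Joint ranges: [-2.65, 2.65], [-0.97, 1.79], [-1.3, 1.35], [-1.93, 2.1], [-1.47, 1.37], [-3.14, 3.14]. Speed limits (rad/s): [2.57, 2.57, 3.14, 3.14, 3.14, 3.14].

INTERFACE

Orientations are given as [roll, pitch, yaw] about the fixed x, y, z axes, in that order (R = Rz(yaw) Ry(pitch) Rx(roll)).
In Python, from cell import manip gives the robot as it stands.
- The arm moves only by the shell command python3 -m creep 'ROWS' [FORCE]. ROWS is JSON, one flat list of numbers, 5 for each row, row after row: the opening in per cent of the stroke, from 0 (shut) to 100 (fully open), then the shift along the world's x, y, z normalised to -1 to 1, where 1 is 75 mm, then the turn about the world's z normalised to -1 to 1, where 1 is 180 degrees. In form: [grip, tx, ty, tz, twist, grip, tx, ty, tz, twist, ...]. A call has 1 to 8 rows; each row shifts and turns the commanded pose from where the row before left it; what a row does not reach is not made up. A row lasts 1/10 s, in which the tool goes at most 50 mm and 8.59 degrees, less where a joint would pass 70% of its speed; a pose out of reach is approached as far as the arm can. A call with a number of a shift or a turn outside -1 to 1 is refused whole. A call with a gripper value outside its range is refused whole. The fingers move at their own pace and stop on an object; FORCE is the grip in N (left out, the last holds). Time passes only in rows, so rows that do not move let the fingers close. It gives the time, the measured TCP pose, the force, the opening and the grip force at its end, in the units of the state.
- manip.observe(): the state, without advancing time (a new reading comes with each control period).
- manip.snapshot(name): name is "scene" or "top" or "wrist"; returns a dict with "image" (480x640x3 uint8, red, green, blue), "range_z" (480x640 float32, m along the optical axis (not along the pixel's ray), 0 where there is no reading), "mtx" (3x3 intrinsics, pixels), "k1" (the pictures are not rectified: a ray, as slopes to the right and down, at radius r is drawn at 1 + k1 r^2 times it, then the intrinsics apply), "extrinsics" (4x4, takes a point from world to camera coordinates); the wrist camera has in their place "tool_from_camera" (4x4, takes a point from camera to tool coordinates, whose origin is the TCP and whose axes are the flange's). Camera axes: x right, y down, z forward; pixel columns grow to the right and rows downward; lengths in m; the calibration is good to about 2 mm. A picture is of the moment at which its call begins: read the wrist's pose just before it.
- manip.job_done(): hands the job in; it is judged then, once.
The state is a dict: "t": time; "qpos": joint angles; "dq": joint speeds; "effort": joint torques, N m; "ee_pos": TCP position; "eef_rot": TCP orientation; "contact_force": force on the tool from outside, world axes, zero at the start; "ft_torque": the same for the moment, N m; "finger_gap": finger opening in m; "grip_force": force on a finger pad.
Only numpy, scipy, OpenCV 4.12 (cv2) and the standard library are available. Lean on these libraries where they do the work, as an engineer would, in place of code of your own. Each camera call takes 0.05 s, during which the arm holds its last target. There are 200 camera calls.

TASK

Draw the orange-tabbed spacer plate out from under the stack, gently: keeper blocks hidden beneath the stack may catch its wider tail on one side, so when you feel it stop, ease it sideways until it slips through instead of forcing it, and leave the stack standing in order behind the red stops. Then lay the spacer down flat inside the shallow blue tray and let go. Do not touch the stack with the robot, and leave the spray can, the magnet and the wire brush alone.

Things in the scene. Friction and masses are not known exactly. Their poses are not given: they have to be found in the camera images.
- spacer: loose T-shaped aluminium plate 190 mm long, 10 thick, 0.22 kg, with an upright orange tab. Origin: centre of its underside; x runs from tab to tail, z up. 32 mm wide; from x = +70 to +95 mm (the tail) 52 mm wide, with square shoulders. Tab: 8 mm thick (x), 32 mm wide (y), centred at x = -87 mm, from 10 to 52 mm above the underside. Starts on the fixture, its rear under the stack
- tab (a point): the point on the spacer's tab to grip, 38 mm above the plate's underside (14 mm below the tab's top edge); pinch the tab across its 8 mm thickness, along the spacer's x. Nothing stands within 85 mm of it on the stack's side
- tail (a point): middle of the spacer's rear end face (x = +95 mm in the spacer's frame, 5 mm above its underside), hidden under the stack at the start; the square shoulders lie 25 mm ahead of it and reach the keeper blocks after 15 to 23 mm of drawing
- fixture: fixed dark steel base plate, x = -70 to +120 mm, y = -70 to +70 mm in its own frame, top 8 mm above the table. Origin on the table, on the centre line; the spacer is drawn out towards -x. The stack stands at about x = +40 to +105 mm. With its tail at x = +15 mm or less the spacer is clear of stack and stops and may be lifted
- guides: two brass strips on the fixture (its origin and axes), inner faces y = -38 and +38, 15.5 mm high; between them, under the stack, two hidden keeper blocks at x = +45 to +55 mm, 54.5 mm apart: the gap's middle is anywhere within 10 mm of the centre line, not measured. A tail shoulder that meets a block stops dead: ease back, shift sideways, try again. Stay below 15 N
- stops: two red stop posts on the fixture (its origin and axes), x = +24 to +36 mm, y = 38 to 50 mm on each side, top 52 mm above the table. The spacer passes between them; the stack is dragged a few mm along with it and is then held by them
- tube_low: lowest piece of the stack: bright aluminium box tube, 60 (x) x 100 (y) x 40 (z) mm, about 0.18 kg; origin at the centre of its underside. It rests on the spacer and settles 2.5 mm lower onto the guides when the spacer is gone. Under the stack's weight the spacer slides with a drag of about 4 to 10 N, and turns or shifts aside readily only while it slides
- tube_mid: middle piece of the stack: dark grey box tube of the same size and mass, loose on the first; origin at the centre of its underside
- block_top: top piece of the stack: aluminium block 50 x 60 x 25 mm, about 0.2 kg, loose; origin at the centre of its underside
- tray: fixed shallow blue tray, outside 250 (x) x 130 (y) x 15 (z) mm, walls and floor 4 mm thick, so the inside is 242 x 122 mm; origin on the table under its centre
- spray_can: bystander: upright can 60 mm in diameter and 170 mm tall; origin at the centre of its underside
- magnet: bystander: red square welding magnet, 80 x 80 x 20 mm; origin at the centre of its underside
- wire_brush: bystander: flat brush with a wooden handle, lying on the table
There are look-alikes about, which are no part of the job. What is shaped like the spacer but yellow is not meant. Leave any yellow look-alike of the tube_mid alone.

How it is judged:
By the outcome, as a careful person would: the job done as asked, in the order asked, and still so for the second after the job is handed in, with the robot touching nothing.
It also fails if it takes over 72 s, if anything falls off the work surface, if the arm or the gripper's body presses on something with over 40 N, if the wrist force passes 120 N, or if a joint passes its speed limit or range.

## Working session

There is one attempt and no reset: what is moved stays moved. The work goes in short steps, Python scripts to look and compute and a shell command to move; the robot and the scene stay as the last step left them, time stands still between calls to the robot, and variables do not carry over. Pictures are saved under pics/ and viewed, at most 10 in all, crops included, and the job is handed in when it is done.

```bash
ls; mkdir -p pics; cat > h.py <<'E'
from cell import manip
import cv2, numpy as np
def world(s,o=None):
    """per-pixel world points from range image"""
    z=s["range_z"].astype(float);H,W=z.shape
    uv=np.stack(np.meshgrid(np.arange(W),np.arange(H)),-1).reshape(-1,1,2).astype(float)
    n=cv2.undistortPoints(uv,np.array(s["mtx"],float),np.array([s["k1"],0,0,0,0.])).reshape(H,W,2)
    P=np.dstack([n*z[...,None],z])
    T=np.linalg.inv(np.array(s["extrinsics"]))
    Q=P@T[:3,:3].T+T[:3,3]; Q[z==0]=np.nan
    return Q
def save(n,im): cv2.imwrite(f"pics/{n}.png",cv2.cvtColor(im,cv2.COLOR_RGB2BGR))
E
python3 - <<'E'
from h import *
for n in("scene","top"):
    s=manip.snapshot(n); save(n,s["image"]); np.save(n+".npy",s,allow_pickle=True)
o=manip.observe();print(o, manip.tip_extent)
E
```

```text
pics
{'t': 0.1, 'qpos': array([ 9.72786608e-01,  3.26899701e-01, -1.93494097e-01,  1.05198990e+00,
       -2.25365347e-05,  1.43656922e+00]), 'dq': array([ 0.00129417, -0.00157348,  0.00140679,  0.00058955, -0.00090828,
       -0.00030556]), 'effort': array([ 1.34752943e-03, -4.44239831e+01,  2.63038087e+01,  7.88163627e-03,
       -8.23508208e-05,  1.45895353e-05]), 'ee_pos': array([0.24576133, 0.49148416, 0.24955993]), 'eef_rot': array([-3.14001655e+00, -1.90094791e-04,  2.67780991e+00]), 'contact_force': array([0.47094627, 0.18218676, 0.10827684]), 'ft_torque': array([-0.02472914,  0.01884493,  0.02103441]), 'grip_force': 0.0, 'finger_gap': 0.08516629488182298} 0.019
```

View pics/scene.png

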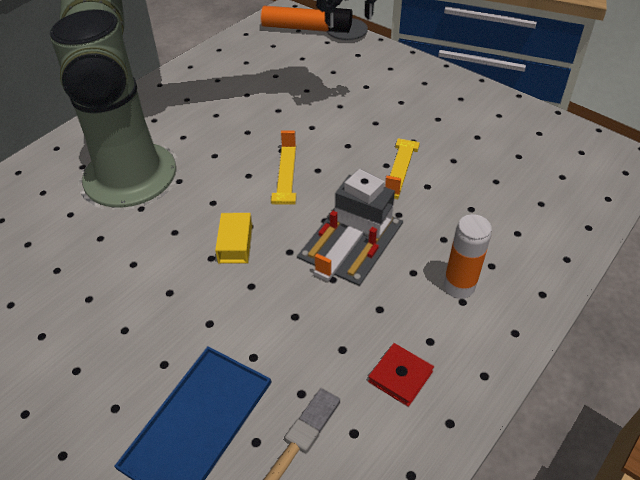

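View pics/top.png

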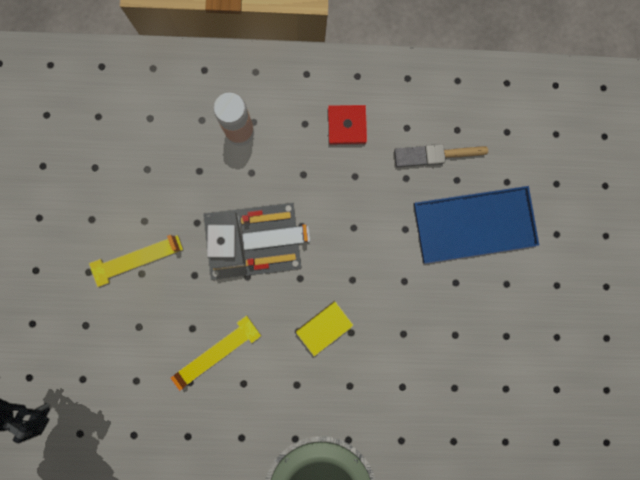

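The scene view shows three T-shaped plates: two yellow ones at (287,165) and (405,165) and the bare aluminium one with its tab at (322,265), under the stack. In the top view the yellow ones are at (215,352) and (135,260) and the aluminium one is at (275,238), with its tab at (305,233). The aluminium one fits because it isn't yellow and its rear is under the stack. The tray is at top (476,225). The yellow tube at (325,330) is a look-alike.

```bash
cat > m.py <<'E'
from h import *
s=np.load("top.npy",allow_pickle=True).item();Q=world(s)
im=s["image"];hsv=cv2.cvtColor(im,cv2.COLOR_RGB2HSV);h,S,V=cv2.split(hsv)
def rect(m,name):
    p=Q[m];p=p[~np.isnan(p[:,0])]
    r=cv2.minAreaRect(p[:,:2].astype(np.float32)); print(name,len(p),np.round(r[0],4),np.round(r[1],4),round(r[2],2),"z",np.round(np.nanpercentile(p[:,2],[5,50,95]),4))
    return p
def box(x0,y0,x1,y1):
    m=np.zeros(h.shape,bool);m[y0:y1,x0:x1]=1;return m
rect((h>100)&(h<125)&(S>120)&box(400,170,560,280),"tray")
B=box(195,195,320,290)
rect(B&(Q[...,2]>.004)&(Q[...,2]<.2),"fixture+all")
rect(B&(Q[...,2]>.004)&(Q[...,2]<.013),"fixture")
rect(B&(h>3)&(h<25)&(S>110)&(Q[...,2]>.04),"tab")
rect(box(240,195,303,290)&(S<60)&(Q[...,2]>.014)&(Q[...,2]<.024)&(V>120),"plate")
g=B&(h>10)&(h<25)&(S>110)&(Q[...,2]<.03)
for a,b in((0,238),(238,480)): rect(g&box(0,a,640,b),"guide")
rect(B&(Q[...,2]>.11),"top block"); rect(B&(Q[...,2]>.085)&(Q[...,2]<.107),"mid"); 
rd=B&((h<4)|(h>172))&(S>130)&(Q[...,2]>.03)
for a,b in((0,238),(238,480)): rect(rd&box(0,a,640,b),"red")
rect(box(190,80,270,150)&(Q[...,2]>.02),"can")
a=np.vstack([np.hstack([cv2.resize(im[195:290,195:325],(650,475),interpolation=cv2.INTER_CUBIC)])]);save("crop_"+__import__("sys").argv[1],a)
E
python3 m.py 1
```

```text
tray 6877 [ 0.5648 -0.3145] [0.127  0.2504] 10.3 z [0.0009 0.0044 0.014 ]
fixture+all 6419 [0.5136 0.1461] [0.197  0.2581] 1.61 z [0.0056 0.0164 0.1238]
fixture 2686 [0.5136 0.1461] [0.197  0.2581] 1.61 z [0.0047 0.0082 0.0117]
tab 79 [0.521  0.1065] [0.0975 0.1249] 8.46 z [0.0474 0.0592 0.0632]
plate 918 [0.5081 0.1033] [0.1115 0.125 ] 32.74 z [0.0152 0.0184 0.0215]
guide 279 [0.5646 0.1156] [0.0248 0.1311] 1.55 z [0.0101 0.0154 0.0191]
guide 280 [0.4773 0.1169] [0.0138 0.1024] 9.03 z [0.0077 0.0155 0.0188]
top block 912 [0.5066 0.2047] [0.06   0.0506] 1.76 z [0.1196 0.123  0.1261]
mid 804 [0.5098 0.2042] [0.1004 0.0609] 11.18 z [0.0947 0.0983 0.1016]
red 26 [0.5579 0.168 ] [0.0083 0.0094] 1.12 z [0.0418 0.052  0.0541]
red 28 [0.4711 0.1542] [0.0111 0.0079] 9.98 z [0.0461 0.052  0.054 ]
can 1433 [0.743  0.1921] [0.0575 0.0578] 58.33 z [0.0426 0.1639 0.1721]
```

View pics/crop_1.png

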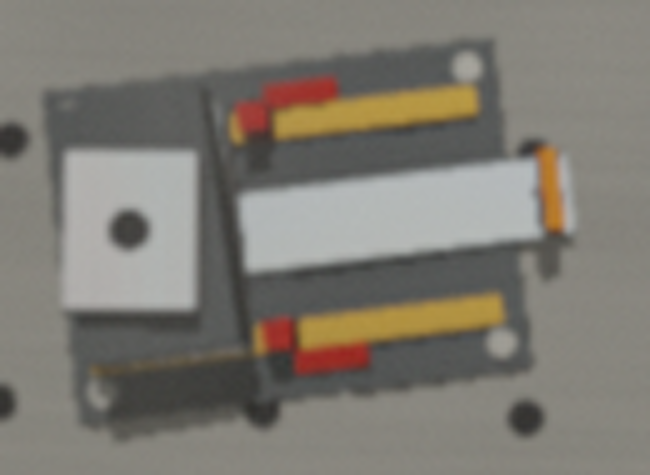

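The enlarged crop confirms it: bare aluminium plate (240–570, 155–270) with its orange tab at (552,190), between the brass guides. Next I'll fit its edges by casting rays onto its top plane.

```bash
cat >> h.py <<'E'
def cast(s,uv,z,T=None):
    n=cv2.undistortPoints(np.array(uv,float).reshape(-1,1,2),np.array(s["mtx"],float),np.array([s["k1"],0,0,0,0.])).reshape(-1,2)
    T=np.linalg.inv(np.array(s["extrinsics"])) if T is None else T
    d=np.c_[n,np.ones(len(n))]@T[:3,:3].T;c=T[:3,3]
    return c+d*((z-c[2])/d[:,2])[:,None]
def comp(m,seed=None):
    n,l,st,c=cv2.connectedComponentsWithStats(m.astype(np.uint8))
    k=l[seed[1],seed[0]] if seed else 1+st[1:,4].argmax()
    return (l==k)
def rr(s,m,z,name):
    c=max(cv2.findContours(m.astype(np.uint8),0,1)[0],key=cv2.contourArea)
    p=cast(s,c.reshape(-1,2),z)[:,:2].astype(np.float32)
    r=cv2.minAreaRect(p);print(name,np.round(r[0],4),np.round(r[1],4),round(r[2],2),"contour pts",len(p));return p
E
cat > m2.py <<'E'
from h import *
s=np.load("top.npy",allow_pickle=True).item()
im=s["image"];h,S,V=cv2.split(cv2.cvtColor(im,cv2.COLOR_RGB2HSV))
print("tab px",im[190//5+195,195+552//5], "plate", im[240,270])
w=(V>165)&(S<40);w[:,:243]=0;w[:195]=0;w[290:]=0;w[:,303:]=0
p=rr(s,comp(w,(270,238)),.018,"plate")
t=(h<20)&(S>120)&(V>120);m=np.zeros_like(t);m[215:250,300:315]=t[215:250,300:315]
rr(s,m,.060,"tab top")
y=(h>14)&(h<28)&(S>110)&(V>100)
for a,b in((205,225),(250,270)):
    m=np.zeros_like(y);m[a:b,248:300]=y[a:b,248:300];rr(s,comp(m),.0155,"guide")
rr(s,comp((h>100)&(h<125)&(S>120)),.010,"tray")
E
python3 m2.py
```

```text
tab px [181 122  42] plate [180 184 181]
plate [0.5226 0.1132] [0.0294 0.1201] 8.9 contour pts 139
tab top [0.5328 0.0486] [0.0325 0.0062] 8.87 contour pts 35
guide [0.5649 0.1222] [0.0138 0.0856] 9.03 contour pts 87
guide [0.4783 0.1085] [0.0136 0.0855] 8.85 contour pts 89
tray [ 0.5652 -0.3157] [0.1276 0.2504] 10.35 contour pts 340
```

```bash
python3 -m creep '[100,0.3,-0.46,0,0.025,100,0.3,-0.46,0,0.025,100,0.3,-0.46,0,0.025,100,0.3,-0.46,0,0.025,100,0.3,-0.46,0,0.025,100,0.3,-0.46,0,0.025,100,0.3,-0.46,0,0.025,100,0.3,-0.46,0,0.022]' 40; python3 -m creep '[100,0.3,-0.46,0,0,100,0.3,-0.46,0,0,100,0.3,-0.46,0,0,100,0.3,-0.46,0,0,100,0.227,-0.386,0,0,100,0,0,0,0,100,0,0,0,0]'
```

```text
t: 0.9
ee_pos: [0.4265, 0.2143, 0.2501]
eef_rot: [3.142, -0.0, -2.983]
contact_force: [-0.1, 0.6, -1.2]
finger_gap: 0.0855
grip_force: 0.0
t: 1.6
ee_pos: [0.5327, 0.0485, 0.2496]
eef_rot: [3.141, -0.001, -2.988]
contact_force: [-0.4, 0.0, 0.1]
finger_gap: 0.0855
grip_force: 0.0
```

```bash
cat > w.py <<'E'
from h import *
import sys
from scipy.spatial.transform import Rotation as R
o=manip.observe();s=manip.snapshot("wrist")
T=np.eye(4);T[:3,:3]=R.from_euler("xyz",o["eef_rot"]).as_matrix();T[:3,3]=o["ee_pos"]
T=T@np.array(s["tool_from_camera"]);s["extrinsics"]=np.linalg.inv(T)
im=s["image"];h,S,V=cv2.split(cv2.cvtColor(im,cv2.COLOR_RGB2HSV));Q=world(s)
save(sys.argv[1],im)
m=(h>3)&(h<20)&(S>120)&(Q[...,2]>.052)&(Q[...,2]<.068)
m=comp(m);print(m.sum(),np.argwhere(m).mean(0));p=Q[m];print("tab range",np.nanmedian(p,0))
rr(s,m,.060,"tab top")
E
python3 w.py w1
```

```text
475 [403.97263158 411.69473684]
tab range [0.72124532 0.17733    0.05934012]
tab top [0.7255 0.1785] [0.0238 0.0545] 37.05 contour pts 107
```

View pics/w1.png

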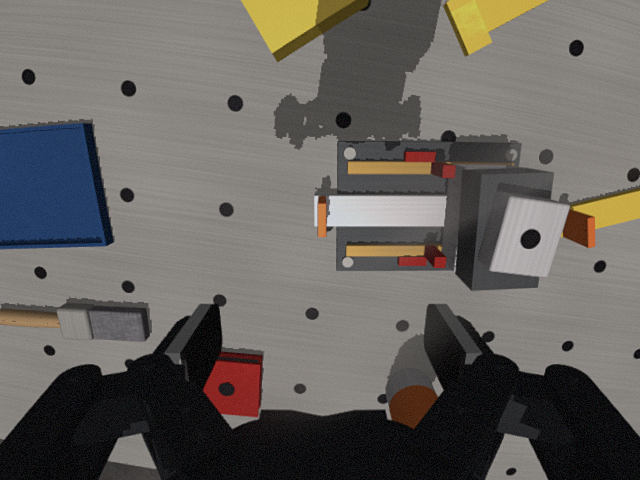

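The wrist view shows the tab at (321,217), centred between the fingers in x. My mask had picked up the can at (412,404), so I'll restrict it to the tab.

```bash
sed -i 's/^m=comp(m)/m[:, :290]=0;m[:,350:]=0;m[260:]=0;m=comp(m)/' w.py; python3 w.py w2
```

```text
277 [219.13357401 320.5198556 ]
tab range [0.53242203 0.04791913 0.06028158]
tab top [0.5325 0.0479] [0.0319 0.0065] 8.86 contour pts 81
```

```bash
python3 -m creep '[100,0,-0.007,-0.55,0,100,0,0,-0.55,0,100,0,0,-0.55,0,100,0,0,-0.45,0,100,0,0,-0.35,0,100,0,0,-0.2,0,100,0,0,-0.06,0,100,0,0,0,0]'; python3 -m creep '[0,0,0,0,0,0,0,0,0,0,0,0,0,0,0,0,0,0,0,0,0,0,0,0,0,0,0,0,0,0]' 40
```

```text
t: 2.5
ee_pos: [0.5323, 0.0494, 0.0468]
eef_rot: [3.141, -0.001, -2.985]
contact_force: [1.4, -0.7, 0.4]
finger_gap: 0.0856
grip_force: 0.0
t: 3.1
ee_pos: [0.5334, 0.0482, 0.0474]
eef_rot: [-3.141, 0.001, -2.987]
contact_force: [-0.9, -0.9, 3.4]
finger_gap: 0.0075
grip_force: 39.7
```

```bash
python3 -m creep '[0,0.004,-0.026,0,0,0,0.004,-0.026,0,0,0,0.004,-0.026,0,0,0,0.004,-0.026,0,0,0,0.004,-0.026,0,0,0,0.004,-0.026,0,0]'
```

```text
t: 3.7
ee_pos: [0.5348, 0.0387, 0.0474]
eef_rot: [3.137, 0.001, -2.985]
contact_force: [-1.4, 8.4, 6.2]
finger_gap: 0.0076
grip_force: 40.1
```

```bash
python3 -m creep '[0,0.002,-0.013,0,0,0,0.002,-0.013,0,0,0,0.002,-0.013,0,0]';  python3 -m creep '[0,0.002,-0.013,0,0,0,0.002,-0.013,0,0]'
```

```text
t: 4.0
ee_pos: [0.5352, 0.0359, 0.0473]
eef_rot: [3.137, 0.001, -2.985]
contact_force: [-1.1, 8.6, 5.5]
finger_gap: 0.0077
grip_force: 40.1
t: 4.2
ee_pos: [0.5355, 0.034, 0.0474]
eef_rot: [3.137, 0.001, -2.985]
contact_force: [-2.5, 9.0, 6.1]
finger_gap: 0.0075
grip_force: 40.1
```

```bash
python3 -m creep '[0,0.002,-0.013,0,0,0,0.002,-0.013,0,0]'
```

```text
t: 4.4
ee_pos: [0.5358, 0.0321, 0.0473]
eef_rot: [3.137, 0.001, -2.985]
contact_force: [-1.7, 8.1, 5.1]
finger_gap: 0.0072
grip_force: 40.1
```

```bash
python3 -m creep '[0,0.002,-0.013,0,0]'|grep -E "pos|force: \["; python3 -m creep '[0,0.002,-0.013,0,0]'|grep -E "pos|force: \["
```

```text
ee_pos: [0.5359, 0.0315, 0.0473]
contact_force: [-1.2, 11.7, 6.0]
ee_pos: [0.5359, 0.0314, 0.0473]
contact_force: [-0.4, 14.9, 5.6]
```

```bash
python3 -m creep '[0,0.002,-0.013,0,0]'|grep -E "pos|rot|force: \["
```

```text
ee_pos: [0.5359, 0.0313, 0.0472]
eef_rot: [3.132, 0.001, -2.984]
contact_force: [-1.7, 17.4, 5.2]
```

```bash
python3 -c "
from cell import manip;o=manip.observe();print(o['ft_torque'],o['contact_force'])"; python3 -m creep '[0,-0.005,0.033,0,0]'|grep -E "pos|rot|force: \["; python3 -c "
from cell import manip;o=manip.observe();print(o['ft_torque'])"
```

```text
[ 2.89342368  0.24420904 -0.0267748 ] [-1.71113175 17.43207392  5.24584274]
ee_pos: [0.5359, 0.0315, 0.0473]
eef_rot: [3.138, 0.001, -2.985]
contact_force: [-1.1, 2.9, 5.4]
[0.55865926 0.08063098 0.02391444]
```

```bash
cat > o.py <<'E'
from cell import manip
import numpy as np
o=manip.observe();u=np.array([-.1555,.988]);n=np.array([.988,.1555]);d=o["ee_pos"][:2]-[.5334,.0482];f=o["contact_force"][:2]
print("t%.1f drawn %.1f lat %.1f mm yaw %.2f | Fdraw %.1f Flat %.1f Tz %.3f gap %.4f z %.4f"%(o["t"],-d@u*1e3,d@n*1e3,np.degrees(o["eef_rot"][2])%360,f@u,f@n,o["ft_torque"][2],o["finger_gap"],o["ee_pos"][2]))
E
python3 -m creep '[0,0.011,0.015,0,0,0,0.011,0.015,0,0,0,0.011,0.015,0,0]' >/dev/null; python3 o.py
```

```text
t5.1 drawn 16.7 lat 0.9 mm yaw 188.92 | Fdraw -3.4 Flat -6.6 Tz 0.375 gap 0.0080 z 0.0474
```

```bash
python3 -m creep '[0,0.002,0.027,0,0]' >/dev/null; python3 o.py;  python3 -m creep '[0,-0.002,0.014,0,0]' >/dev/null; python3 o.py; python3 -m creep '[0,0.002,-0.014,0,0]' >/dev/null; python3 o.py
```

```text
t5.2 drawn 15.5 lat 2.0 mm yaw 188.89 | Fdraw -5.3 Flat -4.0 Tz 0.367 gap 0.0077 z 0.0474
t5.3 drawn 14.5 lat 2.5 mm yaw 188.88 | Fdraw -4.5 Flat -2.7 Tz 0.258 gap 0.0072 z 0.0474
t5.4 drawn 14.4 lat 2.6 mm yaw 188.91 | Fdraw 2.1 Flat -2.6 Tz 0.286 gap 0.0071 z 0.0474
```

```bash
python3 -m creep '[0,0.002,-0.013,0,0]' >/dev/null; python3 o.py;  python3 -m creep '[0,0.002,-0.013,0,0]' >/dev/null; python3 o.py; python3 -m creep '[0,0.002,-0.01,0,0]' >/dev/null; python3 o.py
```

```text
t5.5 drawn 14.4 lat 2.6 mm yaw 188.94 | Fdraw 4.9 Flat -2.3 Tz 0.222 gap 0.0072 z 0.0474
t5.6 drawn 14.8 lat 2.6 mm yaw 188.95 | Fdraw 6.0 Flat -0.8 Tz 0.108 gap 0.0073 z 0.0473
t5.7 drawn 15.5 lat 2.8 mm yaw 188.95 | Fdraw 6.7 Flat -0.5 Tz 0.077 gap 0.0074 z 0.0474
```

```bash
python3 -m creep '[0,0.001,-0.007,0,0]' >/dev/null; python3 o.py
```

```text
t5.8 drawn 16.0 lat 2.9 mm yaw 188.95 | Fdraw 5.4 Flat -0.8 Tz 0.110 gap 0.0076 z 0.0474
```

```bash
python3 -m creep '[0,0.001,-0.007,0,0]' >/dev/null; python3 o.py
```

```text
t5.9 drawn 16.5 lat 3.0 mm yaw 188.95 | Fdraw 5.5 Flat -1.1 Tz 0.045 gap 0.0076 z 0.0474
```

```bash
python3 -m creep '[0,0.001,-0.007,0,0]' >/dev/null; python3 o.py
```

```text
t6.0 drawn 16.9 lat 3.0 mm yaw 188.95 | Fdraw 5.9 Flat -1.3 Tz 0.090 gap 0.0075 z 0.0474
```

```bash
python3 -m creep '[0,0.001,-0.007,0,0]' >/dev/null; python3 o.py
```

```text
t6.1 drawn 16.9 lat 3.1 mm yaw 188.97 | Fdraw 8.7 Flat 0.2 Tz 0.047 gap 0.0070 z 0.0473
```

```bash
python3 -m creep '[0,0.001,-0.007,0,0]' >/dev/null; python3 o.py
```

```text
t6.2 drawn 16.9 lat 3.1 mm yaw 188.99 | Fdraw 10.0 Flat -0.7 Tz 0.043 gap 0.0077 z 0.0473
```

```bash
python3 -m creep '[0,0.001,-0.007,0,0]' >/dev/null; python3 o.py
```

```text
t6.3 drawn 17.0 lat 3.1 mm yaw 189.00 | Fdraw 11.9 Flat 0.6 Tz 0.010 gap 0.0072 z 0.0473
```

```bash
python3 -m creep '[0,0.001,-0.007,0,0]' >/dev/null; python3 o.py
```

```text
t6.4 drawn 17.1 lat 3.1 mm yaw 189.02 | Fdraw 13.7 Flat 0.3 Tz 0.014 gap 0.0071 z 0.0472
```

```bash
python3 -m creep '[0,-0.005,0.03,0,0,0,-0.005,0.03,0,0,0,0.011,0.033,0,0,0,0.011,0.033,0,0,0,0.013,0.002,0,0]' >/dev/null; python3 o.py
```

```text
t6.9 drawn 13.3 lat 5.1 mm yaw 188.89 | Fdraw -6.9 Flat -7.2 Tz 0.580 gap 0.0073 z 0.0474
```

```bash
python3 -m creep '[0,0.01,-0.03,0,0,0,0.008,-0.03,0,0]' >/dev/null; python3 o.py;  python3 -m creep '[0,0.003,-0.01,0,0]' >/dev/null; python3 o.py
```

```text
t7.1 drawn 13.8 lat 5.2 mm yaw 189.01 | Fdraw 8.3 Flat -5.6 Tz 0.560 gap 0.0077 z 0.0472
t7.2 drawn 14.2 lat 5.3 mm yaw 189.03 | Fdraw 9.8 Flat -5.0 Tz 0.584 gap 0.0074 z 0.0472
```

```bash
python3 -m creep '[0,0.001,-0.007,0,0]' >/dev/null; python3 o.py;  python3 -m creep '[0,0.001,-0.007,0,0]' >/dev/null; python3 o.py; python3 -m creep '[0,0.001,-0.007,0,0]' >/dev/null; python3 o.py
```

```text
t7.3 drawn 14.5 lat 5.4 mm yaw 189.05 | Fdraw 8.8 Flat -5.3 Tz 0.610 gap 0.0074 z 0.0472
t7.4 drawn 15.0 lat 5.5 mm yaw 189.06 | Fdraw 8.9 Flat -4.1 Tz 0.622 gap 0.0075 z 0.0472
t7.5 drawn 15.5 lat 5.6 mm yaw 189.06 | Fdraw 8.9 Flat -4.7 Tz 0.635 gap 0.0077 z 0.0472
```

```bash
python3 -m creep '[0,0.001,-0.007,0,0]' >/dev/null; python3 o.py;  python3 -m creep '[0,0.001,-0.007,0,0]' >/dev/null; python3 o.py
```

```text
t7.6 drawn 16.0 lat 5.6 mm yaw 189.07 | Fdraw 7.8 Flat -3.9 Tz 0.635 gap 0.0075 z 0.0471
t7.7 drawn 16.4 lat 5.6 mm yaw 189.07 | Fdraw 10.3 Flat -3.7 Tz 0.622 gap 0.0072 z 0.0471
```

```bash
cat > p.py <<'E'
from h import *
s=manip.snapshot("top");h,S,V=cv2.split(cv2.cvtColor(s["image"],cv2.COLOR_RGB2HSV))
import sys;save(sys.argv[1],cv2.resize(s["image"][195:290,195:325],(650,475)))
w=(V>165)&(S<40);w[:,:243]=0;w[:195]=0;w[290:]=0;w[:,int(sys.argv[2]):]=0
m=comp(w,(258,240));p=rr(s,m,.018,"plate")
E
python3 p.py p1 303
```

```text
plate [0.5224 0.137 ] [0.0311 0.065 ] 9.98 contour pts 86
```

View pics/p1.png

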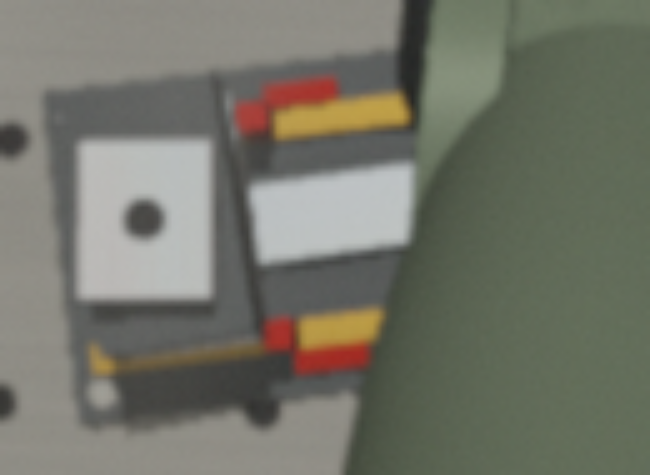

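The crop shows the stack standing at the posts. The plate is now turned about +1°, so its tail lags the tab and has shifted only about 2 mm to +x. I'll add a small clockwise turn while sliding to bring the tail over.

```bash
python3 -m creep '[0,-0.004,0.027,0,0,0,-0.004,0.027,0,0,0,-0.004,0.027,0,-0.003,0,-0.004,0.027,0,-0.003,0,0,0,0,-0.002]' >/dev/null; python3 o.py; python3 -m creep '[0,0.004,-0.027,0,-0.001,0,0.004,-0.027,0,-0.001]' >/dev/null; python3 o.py;
```

```text
t8.2 drawn 13.9 lat 5.5 mm yaw 187.48 | Fdraw -9.5 Flat -6.7 Tz 1.060 gap 0.0072 z 0.0474
t8.4 drawn 14.1 lat 5.5 mm yaw 187.27 | Fdraw 7.9 Flat -5.5 Tz 1.150 gap 0.0074 z 0.0474
```

```bash
python3 -m creep '[0,0.002,-0.013,0,0]' >/dev/null; python3 o.py;  python3 -m creep '[0,0.002,-0.013,0,0]' >/dev/null; python3 o.py
```

```text
t8.6 drawn 14.1 lat 5.5 mm yaw 187.31 | Fdraw 8.9 Flat -6.1 Tz 1.140 gap 0.0073 z 0.0474
t8.7 drawn 14.3 lat 5.5 mm yaw 187.35 | Fdraw 10.4 Flat -4.4 Tz 1.139 gap 0.0076 z 0.0473
```

```bash
python3 p.py p2 303; python3 -m creep '[0,0.001,-0.007,0,0]' >/dev/null; python3 o.py;  python3 -m creep '[0,0.001,-0.007,0,0]' >/dev/null; python3 o.py
```

```text
plate [0.522  0.1392] [0.0311 0.0647] 9.98 contour pts 85
t8.8 drawn 14.4 lat 5.4 mm yaw 187.37 | Fdraw 10.1 Flat -5.5 Tz 1.087 gap 0.0074 z 0.0473
t8.9 drawn 14.7 lat 5.2 mm yaw 187.38 | Fdraw 11.0 Flat -5.1 Tz 1.099 gap 0.0076 z 0.0472
```

A 1.1 N m torque with no change in plate angle can't be friction. The narrow stem must be touching the +x-side keeper, which puts the gap's middle at about -8 mm, so the tail has to go the other way. I'll straighten up and shift towards -x over the strokes.

```bash
python3 -m creep '[0,-0.03,0.022,0,0.003,0,-0.03,0.022,0,0.003,0,-0.03,0.022,0,0.003,0,-0.03,0.022,0,0,0,-0.03,0.022,0,0]' >/dev/null; python3 o.py
```

```text
t9.4 drawn 9.1 lat -1.6 mm yaw 188.62 | Fdraw -3.4 Flat 2.8 Tz -0.250 gap 0.0073 z 0.0474
```

```bash
python3 -m creep '[0,-0.018,-0.03,0,0,0,-0.018,-0.03,0,0]' >/dev/null; python3 o.py;  python3 -m creep '[0,-0.013,-0.015,0,0,0,-0.013,-0.015,0,0]' >/dev/null; python3 o.py
```

```text
t9.6 drawn 11.4 lat -5.3 mm yaw 188.74 | Fdraw 3.8 Flat 2.9 Tz -0.235 gap 0.0076 z 0.0474
t9.8 drawn 13.5 lat -7.8 mm yaw 188.73 | Fdraw 2.4 Flat 3.4 Tz -0.355 gap 0.0076 z 0.0474
```

```bash
python3 p.py p3 300; python3 -m creep '[0,-0.007,-0.008,0,0.001,0,-0.006,-0.008,0,0.001]' >/dev/null; python3 o.py
```

```text
plate [0.5118 0.1386] [0.0308 0.0638] 8.88 contour pts 85
t10.1 drawn 14.7 lat -8.9 mm yaw 189.09 | Fdraw 2.7 Flat 3.3 Tz -0.371 gap 0.0074 z 0.0474
```

```bash
python3 -m creep '[0,-0.003,-0.008,0,0,0,-0.002,-0.008,0,0]' >/dev/null; python3 o.py; python3 -m creep '[0,0.001,-0.007,0,0]' >/dev/null; python3 o.py;
```

```text
t10.2 drawn 15.5 lat -9.6 mm yaw 189.11 | Fdraw 3.8 Flat 3.5 Tz -0.202 gap 0.0074 z 0.0474
t10.3 drawn 15.8 lat -9.7 mm yaw 189.12 | Fdraw 5.5 Flat 3.6 Tz -0.173 gap 0.0075 z 0.0474
```

```bash
python3 -m creep '[0,0.001,-0.007,0,0]' >/dev/null; python3 o.py; python3 -m creep '[0,0.001,-0.007,0,0]' >/dev/null; python3 o.py;
```

```text
t10.4 drawn 16.2 lat -9.9 mm yaw 189.13 | Fdraw 6.5 Flat 3.0 Tz -0.100 gap 0.0075 z 0.0473
t10.6 drawn 16.5 lat -10.0 mm yaw 189.15 | Fdraw 5.7 Flat 2.5 Tz -0.090 gap 0.0076 z 0.0473
```

```bash
python3 -m creep '[0,0.001,-0.007,0,0]' >/dev/null; python3 o.py; python3 -m creep '[0,0.001,-0.007,0,0]' >/dev/null; python3 o.py;
```

```text
t10.7 drawn 16.9 lat -10.1 mm yaw 189.15 | Fdraw 6.6 Flat 2.1 Tz -0.119 gap 0.0074 z 0.0473
t10.8 drawn 17.0 lat -10.2 mm yaw 189.16 | Fdraw 9.0 Flat 2.2 Tz -0.118 gap 0.0072 z 0.0473
```

Contact again near 17 mm. I'll check the plate's actual offset.

```bash
cat >> p.py <<'E'
c,sz,a=cv2.minAreaRect(p); c=np.array(c)
if sz[0]>sz[1]: a-=90
a=(a+45)%90-45
th=np.radians(9.0);u=np.array([-np.sin(th),np.cos(th)]);n=np.array([np.cos(th),np.sin(th)])
d=c-[.5192,.1315];x=d@u*1e3;y=d@n*1e3
print("fixture x %.1f off %.1f ang %.2f -> off at x=55: %.2f, x=70: %.2f"%(x,y,a,y-(55-x)*np.radians(a-9),y-(70-x)*np.radians(a-9)))
E
python3 p.py p4 300
```

```text
plate [0.5092 0.1325] [0.031  0.0685] 9.19 contour pts 89
fixture x 2.5 off -9.8 ang 9.19 -> off at x=55: -9.94, x=70: -9.99
```

```bash
python3 -m creep '[0,-0.004,0.026,0,0,0,0.004,0.026,0,0,0,0.006,0.026,0,0,0,0.012,0.013,0,0]' >/dev/null; python3 o.py; python3 -m creep '[0,0.013,-0.02,0,0,0,0.009,-0.02,0,0,0,0.002,-0.013,0,0]' >/dev/null; python3 o.py; python3 p.py p5 300
```

```text
t11.2 drawn 14.5 lat -8.9 mm yaw 189.06 | Fdraw -7.2 Flat -3.9 Tz 0.216 gap 0.0073 z 0.0474
t11.5 drawn 14.8 lat -8.8 mm yaw 189.17 | Fdraw 7.2 Flat -2.6 Tz 0.143 gap 0.0076 z 0.0471
plate [0.5092 0.1357] [0.031  0.0667] 9.25 contour pts 87
fixture x 5.7 off -9.2 ang 9.25 -> off at x=55: -9.40, x=70: -9.47
```

```bash
python3 -m creep '[0,0.011,-0.006,0,-0.001,0,0.011,-0.006,0,0,0,0.006,-0.006,0,0]' >/dev/null; python3 o.py; python3 p.py p6 300
```

```text
t11.8 drawn 15.4 lat -8.1 mm yaw 189.05 | Fdraw 7.5 Flat -5.4 Tz 0.213 gap 0.0076 z 0.0470
plate [0.5099 0.1355] [0.0311 0.0668] 9.41 contour pts 88
fixture x 5.4 off -8.6 ang 9.41 -> off at x=55: -8.96, x=70: -9.06
```

```bash
python3 -m creep '[0,0.007,-0.004,0,-0.003,0,0.007,-0.004,0,-0.002,0,0.001,-0.006,0,0]' >/dev/null; python3 o.py; python3 p.py p7 300
```

```text
t12.2 drawn 16.6 lat -7.1 mm yaw 188.15 | Fdraw 9.0 Flat -5.5 Tz 0.380 gap 0.0077 z 0.0470
plate [0.5126 0.1342] [0.0311 0.0677] 8.88 contour pts 89
fixture x 3.7 off -6.1 ang 8.88 -> off at x=55: -5.95, x=70: -5.92
```

```bash
python3 -m creep '[0,-0.01,0.025,0,0.001,0,-0.014,0.025,0,0.001,0,-0.014,0.025,0,0.001,0,-0.004,0.013,0,0]' >/dev/null; python3 o.py; python3 -m creep '[0,0.003,-0.02,0,0,0,0.003,-0.02,0,0,0,0.002,-0.013,0,0]' >/dev/null; python3 o.py; python3 p.py p8 300
```

```text
t12.7 drawn 14.4 lat -6.7 mm yaw 188.51 | Fdraw -6.0 Flat -0.2 Tz 0.108 gap 0.0078 z 0.0474
t12.9 drawn 14.8 lat -6.7 mm yaw 188.62 | Fdraw 7.3 Flat -0.6 Tz -0.015 gap 0.0075 z 0.0473
plate [0.5127 0.1362] [0.0311 0.0667] 8.5 contour pts 86
fixture x 5.6 off -5.7 ang 8.50 -> off at x=55: -5.31, x=70: -5.18
```

```bash
python3 -m creep '[0,-0.008,0.025,0,0.0005,0,-0.014,0.025,0,0.001,0,-0.014,0.025,0,0.001,0,-0.004,0.025,0,0]' >/dev/null; python3 o.py; python3 -m creep '[0,0.003,-0.02,0,0,0,0.003,-0.02,0,0,0,0.003,-0.02,0,0]' >/dev/null; python3 o.py; python3 p.py p9 300
```

```text
t13.4 drawn 10.5 lat -7.6 mm yaw 188.93 | Fdraw -6.3 Flat 0.1 Tz -0.056 gap 0.0076 z 0.0474
t13.7 drawn 11.7 lat -7.9 mm yaw 189.06 | Fdraw 6.9 Flat 1.3 Tz -0.031 gap 0.0073 z 0.0473
plate [0.5101 0.1406] [0.0311 0.0636] 8.94 contour pts 84
fixture x 10.4 off -7.6 ang 8.94 -> off at x=55: -7.55, x=70: -7.53
```

```bash
python3 -m creep '[0,0.001,-0.013,0,0,0,0.001,-0.013,0,0,0,0.001,-0.013,0,0]' >/dev/null; python3 o.py; python3 -m creep '[0,0.001,-0.013,0,0]' >/dev/null; python3 o.py; python3 -m creep '[0,0.002,-0.013,0,0]' >/dev/null; python3 o.py
```

```text
t14.1 drawn 14.3 lat -8.4 mm yaw 189.08 | Fdraw 6.7 Flat 1.1 Tz -0.005 gap 0.0077 z 0.0473
t14.2 drawn 15.2 lat -8.6 mm yaw 189.09 | Fdraw 6.2 Flat 1.2 Tz 0.003 gap 0.0076 z 0.0473
t14.2 drawn 16.2 lat -8.7 mm yaw 189.09 | Fdraw 6.9 Flat 0.7 Tz -0.033 gap 0.0073 z 0.0473
```

```bash
python3 -m creep '[0,0.001,-0.007,0,0]' >/dev/null; python3 o.py; python3 -m creep '[0,0.001,-0.007,0,0]' >/dev/null; python3 o.py;  python3 -m creep '[0,0.001,-0.007,0,0]' >/dev/null; python3 o.py
```

```text
t14.3 drawn 16.7 lat -8.7 mm yaw 189.09 | Fdraw 6.7 Flat 1.1 Tz 0.025 gap 0.0075 z 0.0473
t14.4 drawn 17.1 lat -8.8 mm yaw 189.08 | Fdraw 8.2 Flat 0.7 Tz -0.058 gap 0.0075 z 0.0472
t14.6 drawn 17.1 lat -8.7 mm yaw 189.10 | Fdraw 9.6 Flat 0.3 Tz -0.058 gap 0.0075 z 0.0472
```

```bash
python3 p.py p10 300;  python3 -m creep '[0,0.001,-0.007,0,0]' >/dev/null; python3 o.py; python3 -m creep '[0,0,0,0,0]' >/dev/null; python3 o.py
```

```text
plate [0.5103 0.1326] [0.0311 0.0688] 8.94 contour pts 90
fixture x 2.5 off -8.6 ang 8.94 -> off at x=55: -8.57, x=70: -8.55
t14.7 drawn 17.3 lat -8.8 mm yaw 189.11 | Fdraw 10.1 Flat 0.8 Tz -0.027 gap 0.0069 z 0.0472
t14.8 drawn 17.4 lat -8.8 mm yaw 189.11 | Fdraw 9.6 Flat 0.0 Tz -0.022 gap 0.0078 z 0.0472
```

```bash
python3 -m creep '[0,-0.004,0.027,0,0,0,0.004,0.027,0,0,0,0.006,0.027,0,0,0,0.006,0.027,0,0]' >/dev/null; python3 o.py; python3 -m creep '[0,0.007,-0.02,0,0,0,0.004,-0.02,0,0,0,0.0035,-0.02,0,0]' >/dev/null; python3 o.py; python3 p.py p11 300
```

```text
t15.2 drawn 14.4 lat -7.2 mm yaw 188.98 | Fdraw -6.6 Flat -3.1 Tz 0.231 gap 0.0077 z 0.0474
t15.5 drawn 14.9 lat -7.0 mm yaw 189.09 | Fdraw 7.6 Flat -1.0 Tz 0.015 gap 0.0076 z 0.0472
plate [0.5113 0.1361] [0.0311 0.0671] 8.94 contour pts 87
fixture x 5.7 off -7.1 ang 8.94 -> off at x=55: -7.03, x=70: -7.02
```

```bash
python3 -m creep '[0,0.0035,-0.013,0,0]' >/dev/null; python3 o.py; python3 -m creep '[0,0.003,-0.01,0,0]' >/dev/null; python3 o.py; python3 -m creep '[0,0.002,-0.007,0,0]' >/dev/null; python3 o.py;  python3 -m creep '[0,0.002,-0.007,0,0]' >/dev/null; python3 o.py
```

```text
t15.7 drawn 15.8 lat -6.9 mm yaw 189.10 | Fdraw 7.8 Flat -1.2 Tz 0.059 gap 0.0073 z 0.0472
t15.8 drawn 16.6 lat -6.7 mm yaw 189.10 | Fdraw 7.2 Flat -1.1 Tz 0.079 gap 0.0070 z 0.0472
t15.8 drawn 17.1 lat -6.6 mm yaw 189.10 | Fdraw 7.4 Flat -1.0 Tz 0.084 gap 0.0075 z 0.0472
t15.9 drawn 17.3 lat -6.6 mm yaw 189.11 | Fdraw 9.2 Flat -0.5 Tz 0.055 gap 0.0075 z 0.0472
```

```bash
python3 -m creep '[0,0.001,-0.007,0,0]' >/dev/null; python3 o.py;  python3 -m creep '[0,0.001,-0.007,0,0]' >/dev/null; python3 o.py
```

```text
t16.1 drawn 17.4 lat -6.6 mm yaw 189.12 | Fdraw 11.6 Flat -1.1 Tz 0.019 gap 0.0074 z 0.0471
t16.1 drawn 17.6 lat -6.6 mm yaw 189.13 | Fdraw 10.1 Flat -0.3 Tz 0.045 gap 0.0076 z 0.0471
```

```bash
python3 -m creep '[0,0.001,-0.007,0,0]' >/dev/null; python3 o.py;  python3 p.py p12 300
```

```text
t16.2 drawn 18.3 lat -6.5 mm yaw 189.14 | Fdraw 9.1 Flat -0.3 Tz 0.061 gap 0.0072 z 0.0471
plate [0.5125 0.1317] [0.0309 0.0711] 9.35 contour pts 91
fixture x 1.2 off -6.6 ang 9.35 -> off at x=55: -6.91, x=70: -7.01
```

```bash
python3 -m creep '[0,0.001,-0.007,0,0]' >/dev/null; python3 o.py;  python3 -m creep '[0,0.001,-0.007,0,0]' >/dev/null; python3 o.py
```

```text
t16.4 drawn 18.8 lat -6.5 mm yaw 189.14 | Fdraw 10.0 Flat -0.9 Tz 0.056 gap 0.0072 z 0.0471
t16.5 drawn 19.3 lat -6.5 mm yaw 189.14 | Fdraw 9.6 Flat -1.3 Tz 0.011 gap 0.0075 z 0.0471
```

```bash
python3 -m creep '[0,0.001,-0.007,0,0]' >/dev/null; python3 o.py;  python3 p.py p13 300
```

```text
t16.6 drawn 19.8 lat -6.5 mm yaw 189.14 | Fdraw 11.0 Flat 0.2 Tz -0.045 gap 0.0073 z 0.0471
plate [0.5127 0.1308] [0.0311 0.0733] 8.88 contour pts 94
fixture x 0.4 off -6.6 ang 8.88 -> off at x=55: -6.45, x=70: -6.42
```

It's past the catch point and sliding, so I'll keep drawing along the fixture's axis.

```bash
python3 -m creep '[0,0.002,-0.013,0,0,0,0.002,-0.013,0,0]' >/dev/null; python3 o.py;  python3 -m creep '[0,0.002,-0.013,0,0,0,0.002,-0.013,0,0]' >/dev/null; python3 o.py
```

```text
t16.9 drawn 21.8 lat -6.5 mm yaw 189.14 | Fdraw 9.9 Flat -0.3 Tz 0.041 gap 0.0071 z 0.0471
t17.1 drawn 23.7 lat -6.5 mm yaw 189.14 | Fdraw 10.5 Flat -0.6 Tz -0.002 gap 0.0078 z 0.0471
```

```bash
python3 -m creep '[0,0.002,-0.013,0,0,0,0.002,-0.013,0,0]' >/dev/null; python3 o.py;  python3 -m creep '[0,0.002,-0.013,0,0,0,0.002,-0.013,0,0]' >/dev/null; python3 o.py
```

```text
t17.2 drawn 25.7 lat -6.5 mm yaw 189.14 | Fdraw 10.8 Flat -0.9 Tz 0.008 gap 0.0073 z 0.0471
t17.4 drawn 27.6 lat -6.5 mm yaw 189.14 | Fdraw 9.8 Flat 0.6 Tz 0.001 gap 0.0074 z 0.0470
```

```bash
python3 -m creep '[0,0.003,-0.02,0,0,0,0.003,-0.02,0,0,0,0.003,-0.02,0,0]' >/dev/null; python3 o.py;  python3 -m creep '[0,0.003,-0.02,0,0,0,0.003,-0.02,0,0,0,0.003,-0.02,0,0]' >/dev/null; python3 o.py
```

```text
t17.8 drawn 32.2 lat -6.6 mm yaw 189.13 | Fdraw 10.2 Flat 0.5 Tz 0.014 gap 0.0075 z 0.0470
t18.1 drawn 36.8 lat -6.6 mm yaw 189.13 | Fdraw 9.8 Flat -0.0 Tz -0.054 gap 0.0074 z 0.0469
```

```bash
python3 -m creep '[0,0.003,-0.02,0,0,0,0.003,-0.02,0,0,0,0.003,-0.02,0,0]' >/dev/null; python3 o.py;  python3 -m creep '[0,0.003,-0.02,0,0,0,0.003,-0.02,0,0,0,0.003,-0.02,0,0]' >/dev/null; python3 o.py
```

```text
t18.4 drawn 42.6 lat -6.7 mm yaw 189.08 | Fdraw 5.6 Flat 0.1 Tz 0.055 gap 0.0073 z 0.0468
t18.6 drawn 47.3 lat -6.8 mm yaw 189.07 | Fdraw 4.4 Flat 0.1 Tz 0.038 gap 0.0076 z 0.0467
```

```bash
python3 -m creep '[0,0.003,-0.02,0,0,0,0.003,-0.02,0,0,0,0.003,-0.02,0,0]' >/dev/null; python3 o.py;  python3 -m creep '[0,0.003,-0.02,0,0,0,0.003,-0.02,0,0,0,0.003,-0.02,0,0]' >/dev/null; python3 o.py
```

```text
t18.9 drawn 51.9 lat -6.8 mm yaw 189.06 | Fdraw 4.5 Flat -1.0 Tz 0.035 gap 0.0077 z 0.0467
t19.2 drawn 56.5 lat -6.9 mm yaw 189.06 | Fdraw 4.7 Flat -0.5 Tz -0.071 gap 0.0075 z 0.0466
```

```bash
python3 -m creep '[0,0.003,-0.018,0,0,0,0.003,-0.018,0,0,0,0.003,-0.018,0,0,0,0.003,-0.018,0,0]' >/dev/null; python3 o.py;  python3 -m creep '[0,0.003,-0.018,0,0,0,0.003,-0.018,0,0,0,0.003,-0.018,0,0,0,0.003,-0.018,0,0]' >/dev/null; python3 o.py
```

```text
t19.6 drawn 62.2 lat -7.0 mm yaw 189.05 | Fdraw 2.7 Flat 0.0 Tz 0.005 gap 0.0073 z 0.0465
t20.1 drawn 68.6 lat -6.5 mm yaw 189.01 | Fdraw 2.8 Flat -1.1 Tz 0.059 gap 0.0075 z 0.0466
```

```bash
python3 -m creep '[0,0.004,-0.027,0,0,0,0.004,-0.027,0,0,0,0.004,-0.027,0,0,0,0.004,-0.027,0,0]' >/dev/null; python3 o.py;  python3 -m creep '[0,0.004,-0.027,0,0,0,0.004,-0.027,0,0,0,0.004,-0.027,0,0,0,0.004,-0.027,0,0,0,0.004,-0.027,0,0,0,0.004,-0.027,0,0,0,0.004,-0.027,0,0]' >/dev/null; python3 o.py; python3 - <<'E'
from h import *
s=manip.snapshot("scene");save("sc2",s["image"][100:350,200:520].repeat(2,0).repeat(2,1))
E
```

```text
t20.4 drawn 77.8 lat -5.5 mm yaw 188.97 | Fdraw 1.6 Flat -0.4 Tz 0.078 gap 0.0075 z 0.0469
t21.1 drawn 92.0 lat -5.6 mm yaw 188.97 | Fdraw 1.4 Flat -0.0 Tz 0.007 gap 0.0072 z 0.0470
```

View pics/sc2.png

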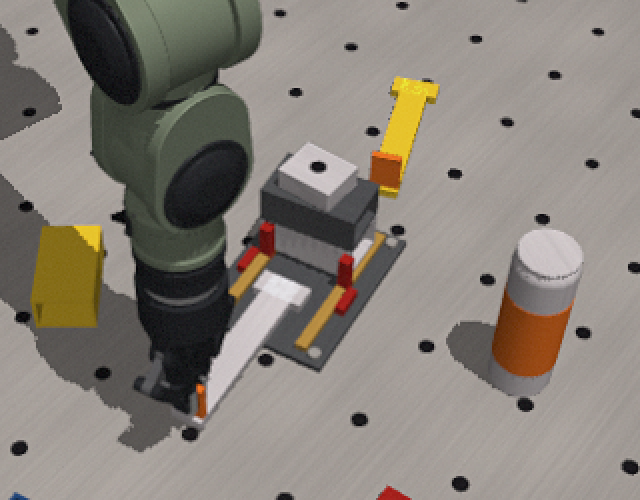

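The view shows the stack upright in order behind the posts at (318,215), and the spacer's tail at (280,285), clear of the stops. I'll grip harder and lift.

```bash
python3 -m creep '[0,0,0,0,0,0,0,0,0,0,0,0,0,0,0]' 100 | grep grip; python3 -m creep '[0,0,0,0.05,0,0,0,0,0.1,0,0,0,0,0.15,0,0,0,0,0.2,0,0,0,0,0.2,0,0,0,0,0,0]'; python3 - <<'E'
from h import *
s=manip.snapshot("scene");save("sc3",s["image"][150:400,200:520].repeat(2,0).repeat(2,1))
E
```

```text
grip_force: 98.2
t: 22.1
ee_pos: [0.544, -0.0437, 0.1021]
eef_rot: [-3.14, 0.004, -2.985]
contact_force: [1.0, 0.0, -2.9]
finger_gap: 0.0066
grip_force: 97.5
```

View pics/sc3.png

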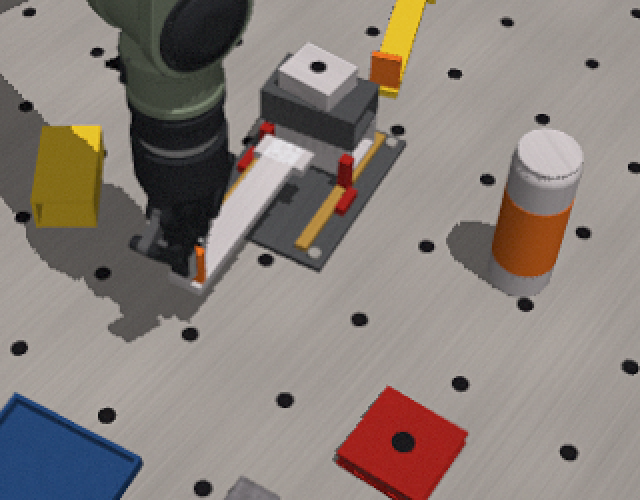

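The spacer is lifted and level; its tail at (285,150) is free of the stops and the stack is untouched. Carrying it to the tray.

```bash
python3 -m creep '[0,0.01,-0.1,0,0,0,0.02,-0.2,0,0.002,0,0.03,-0.3,0,0.002,0,0.04,-0.4,0,0.002,0,0.04,-0.4,0,0.0017,0,0.04,-0.4,0,0,0,0.04,-0.4,0,0,0,0.04,-0.4,0,0]' >/dev/null; python3 -m creep '[0,0.04,-0.4,0,0,0,0.04,-0.4,0,0,0,0.04,-0.4,0,0,0,0.04,-0.4,0,0,0,0.04,-0.3,0,0,0,0.03,-0.2,0,0,0,0.041,-0.068,0,0,0,0,0,0,0]'; python3 -m creep '[0,0,0,0,0,0,0,0,0,0]'; python3 - <<'E'
from h import *
s=manip.snapshot("top");save("t4",s["image"])
h,S,V=cv2.split(cv2.cvtColor(s["image"],cv2.COLOR_RGB2HSV))
s2=manip.snapshot("scene");Q=world(s2);im=s2["image"];save("sc4",im)
E
```

```text
t: 23.75
ee_pos: [0.5816, -0.4015, 0.0983]
eef_rot: [3.141, -0.001, -2.962]
contact_force: [0.3, -0.5, -1.6]
finger_gap: 0.0066
grip_force: 97.7
t: 23.95
ee_pos: [0.5819, -0.3997, 0.0992]
eef_rot: [3.141, -0.001, -2.96]
contact_force: [0.3, -0.0, -2.1]
finger_gap: 0.0067
grip_force: 97.7
```

View pics/sc4.png

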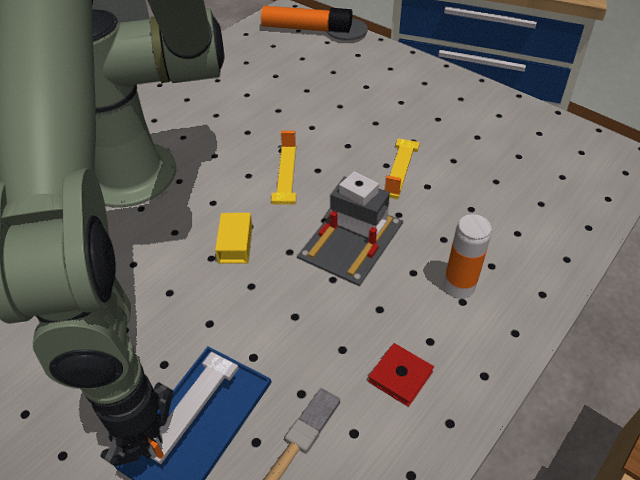

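The spacer is over the tray (tail at (222,365)), roughly centred and aligned with it. Lowering.

```bash
python3 -m creep '[0,0,0,-0.1,0,0,0,0,-0.15,0,0,0,0,-0.15,0,0,0,0,-0.15,0,0,0,0,-0.08,0,0,0,0,-0.04,0,0,0,0,0,0]' | grep -E "pos|force"; python3 -m creep '[0,0,0,-0.013,0,0,0,0,-0.013,0]' | grep -E "pos|force"
```

```text
ee_pos: [0.5818, -0.4008, 0.0486]
contact_force: [0.5, -0.4, -2.0]
grip_force: 97.6
ee_pos: [0.5825, -0.4013, 0.0479]
contact_force: [0.8, -1.2, -2.4]
grip_force: 97.6
```

```bash
python3 -m creep '[0,0,0,-0.013,0,0,0,0,0,0]' | grep -E "pos|force"; python3 -m creep '[0,0,0,-0.013,0,0,0,0,0,0]' | grep -E "pos|force"
```

```text
ee_pos: [0.5821, -0.401, 0.0465]
contact_force: [-0.7, 0.8, -3.1]
grip_force: 97.6
ee_pos: [0.582, -0.4009, 0.0453]
contact_force: [1.1, 0.9, -2.1]
grip_force: 97.6
```

```bash
python3 -m creep '[0,0,0,-0.013,0,0,0,0,0,0]' | grep -E "pos|force"; python3 -m creep '[0,0,0,-0.013,0,0,0,0,0,0]' | grep -E "pos|force"; python3 -m creep '[0,0,0,-0.013,0,0,0,0,0,0]' | grep -E "pos|force"
```

```text
ee_pos: [0.582, -0.4009, 0.0442]
contact_force: [0.9, 0.2, -3.0]
grip_force: 97.6
ee_pos: [0.5821, -0.401, 0.0436]
contact_force: [-0.6, -0.5, -1.6]
grip_force: 98.0
ee_pos: [0.5822, -0.4011, 0.0436]
contact_force: [-2.6, 1.0, 4.6]
grip_force: 99.1
```

```bash
python3 -m creep '[20,0,0,0,0,40,0,0,0,0,60,0,0,0,0,60,0,0,0,0,60,0,0,0,0]' | grep -E "pos|force|gap"; python3 -m creep '[60,0,0,0.1,0,60,0,0,0.3,0,60,0,0,0.5,0,60,0,0,0.6,0,60,0,0,0.6,0,60,0,-0.3,0.3,0,60,-0.4,-0.4,0,0,60,-0.4,-0.4,0,0]' | grep -E "pos|force|gap"; python3 -m creep '[60,-0.4,0,0,0,60,-0.4,0,0,0,60,-0.4,0,0,0,60,0,0,0,0]' | grep -E "pos|force|gap";  python3 - <<'E'
from h import *
a=manip.snapshot("top");s=manip.snapshot("scene")
im=np.zeros((480,640,3),np.uint8);im=np.hstack([cv2.resize(s["image"],(400,300)),cv2.resize(a["image"],(400,300))])
c=cv2.resize(a["image"][170:280,400:550],(400,293));d=cv2.resize(s["image"][140:300,280:480],(400,293))
save("fin",np.vstack([im,np.hstack([d,c])]))
Q=world(a);h,S,V=cv2.split(cv2.cvtColor(a["image"],cv2.COLOR_RGB2HSV))
w=(V>150)&(S<60);w[:175]=0;w[275:]=0;w[:,:410]=0;w[:,545:]=0;w&=Q[...,2]<.03
m=comp(w);rr(a,m,.014,"spacer");p=Q[m];A=np.c_[p[:,:2]-p[:,:2].mean(0),np.ones(len(p))];print("plane",np.linalg.lstsq(A,p[:,2],rcond=None)[0])
E
```

```text
ee_pos: [0.582, -0.4009, 0.0423]
contact_force: [-0.5, 0.5, -0.2]
finger_gap: 0.0511
grip_force: 0.0
ee_pos: [0.5226, -0.4843, 0.2247]
contact_force: [-0.8, 0.0, -0.4]
finger_gap: 0.0509
grip_force: 0.0
ee_pos: [0.4287, -0.4837, 0.2233]
contact_force: [0.9, 1.2, 0.5]
finger_gap: 0.0512
grip_force: 0.0
spacer [ 0.5624 -0.3091] [0.052  0.1758] 8.78 contour pts 198
plane [-0.03917859 -0.00714156  0.0139703 ]
```

View pics/fin.png

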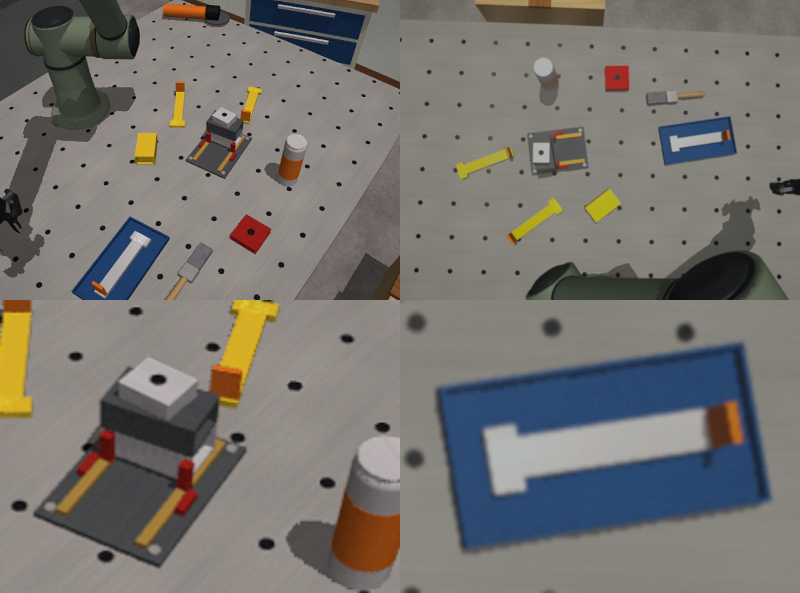

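The spacer lies flat inside the tray (crop 485–740, 400–495; top at z = 0.014). The stack is upright in order behind the stops, and the bystanders haven't moved.

```bash
python3 -c "
from cell import manip;print(manip.job_done())"
```

```text
the job is handed in; nothing more can be done
None
```

The spacer lies flat in the blue tray, released; the stack stands in order behind the red stops, nothing else moved, and the job is handed in — but the pull briefly reached about 17 N at the first catch, over the 15 N limit, before I eased back.

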